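Switch on the bench work lamp

ROBOT

A 6-joint arm with a two-finger parallel gripper is mounted at the origin on the work surface. World frame = base frame: x ahead of the robot, y to its left, z up, the work surface at z = 0. Lengths are in mm, angles in rad, forces in N, time in s.
With the tool pointing down it reaches from about 375 to 825 mm from the base axis. Payload 5.5 kg.
Tool frame: the origin (TCP) lies at the very end of the fingers, on their centre line; the grasp point (between the pads) lies 19 mm behind it (bot.grasp_offset is the distance from the TCP to the grasp point, in mm); z points along the fingers, y is the direction in which the jaws open and shut (so a half turn about z gives the same grasp; the last joint's range is limited). The gripper opens to 85 mm and grips with 20 to 120 N. Pads are 22 mm wide; open, the fingers measure 114 mm over their backs; the gripper's body (76 mm by 85 mm) begins 54 mm behind the grasp point. The pads swing forward as they close: fully open they stand 13 mm farther back than shut.
Start: joints at [1.286, 0.314, -0.047, 1.21, 0, 1.571], TCP at [168.576, 575.827, 231.299] pointing down, gripper open.
Joint ranges: [-2.67, 2.67], [-0.69, 1.73], [-1.03, 1.25], [-2.08, 2.16], [-1.42, 1.45], [-3.14, 3.14]. Speed limits (rad/s): [2.39, 2.39, 3.01, 3.14, 3.14, 3.14].

INTERFACE

Orientations are given as a unit quaternion [x, y, z, w].
In Python, from rig import bot, camera, get_calibration gives the robot as it stands.
- The arm moves only by the tool send_rows, never from a script. Its argument "moves" is one flat list of numbers, 5 for each row, row after row: the shift along the tool's x, y, z in mm, then the turn about the tool's z in degrees, then the finger opening in mm, from 0 to 85.4. In form: [x, y, z, spin, gripper, x, y, z, spin, gripper, ...]. A call has exactly 8 rows; each row is the pose to reach, as a shift and turn from the pose commanded when the call began, along the tool's axes at that moment; what a row does not reach only later rows make up. A row lasts 1/10 s, in which the tool goes at most 50 mm and 8.59 degrees, less where a joint would pass 70% of its speed; a pose out of reach is approached as far as the arm can. A call with a gripper value outside its range is refused whole. The fingers move at their own pace and stop on an object; "grip_force" is the grip in N (left out, the last holds). Time passes only in rows, so rows that repeat a pose let the fingers close, or fill a call up. It gives the time, the measured TCP pose, the force and the opening at its end, in the units of the state.
- bot.observe(): the state, without advancing time (a new reading comes with each control period).
- camera(name): name is "scene" or "top" or "wrist"; returns the picture (420x560x3 uint8, red, green, blue); there is no depth.
- get_calibration(name): a dict with "K" (3x3 intrinsics, pixels), "k1" (the pictures are not rectified: a ray, as slopes to the right and down, at radius r is drawn at 1 + k1 r^2 times it, then the intrinsics apply), "cam_to_world" (4x4, takes a point from camera to world coordinates). Camera axes: x right, y up, looking along -z (the intrinsics and any distortion apply to the point x, -y, -z); pixel columns grow to the right and rows downward; lengths in mm; the calibration is good to about 2 mm. A picture is of the moment at which its call begins: read the wrist's pose just before it. get_calibration takes no time and is no camera call; for the wrist camera it gives the pose at the moment of the call.
- bot.sign_off(): hands the job in, once; it reports no verdict.
The state is a dict: "time_s": time; "joint_positions": joint angles; "qd": joint speeds; "tau": joint torques, N m; "tool_pos": TCP position; "orientation": TCP orientation; "force": force on the tool from outside, world axes, zero at the start; "wrist_torque": the same for the moment, N m; "grip_width": finger opening in mm.
Only numpy, scipy, OpenCV 4.12 (cv2) and the standard library are available. Lean on these libraries where they do the work, as an engineer would, in place of code of your own. Each camera call takes 0.05 s, during which the arm holds its last target.

TASK

The turner needs light at the bench: switch on the battery work lamp by pushing the ridge of its slide switch over the detent, towards the lamp head, until it sits fully at the on end, then take the hand away. Leave the demagnetiser's look-alike switch off.

Things in the scene. Friction and masses are not known exactly. Their poses are not given: they have to be found in the camera images.
- lamp_switch (a joint): Slide switch of the work lamp: 0 off, 0.018 m fully on, towards the lamp head. A sprung detent at mid-travel (about 4 N to cross) snaps it to the nearer end; hard stops at both ends. The lamp, fixed to the bench: grey plastic base 200 x 100 mm, black side strips, flat top 45 mm up; on its on end a tilted head about 75 x 100 mm, white with 12 round yellow LEDs, top 85 mm up.
- lamp_ridge (a point): Middle of the top edge of the lamp's switch ridge; moves with it. x points off to on (towards the head), z up. The ridge: a bare aluminium bar 6 mm thick (x), 24 wide (y), 8 tall above a flush black plate 42 x 26 mm in a slot 62 x 28 in the lamp's flat top. When off it is 49 mm behind (-x of) the base's centre, on its centre line, over 60 mm from the head; nothing stands behind or beside it.
- demag_switch (a joint): The same slide switch with the same detent on the demagnetiser: 0 off, 0.018 m on (towards its steel plate). It starts off and must stay off.
- demag_ridge (a point): Middle of the top edge of the demagnetiser's switch ridge; the same ridge and axes as the lamp's. The demagnetiser, fixed to the bench: a grey painted box of the same 200 x 100 x 45 mm, but in place of the lamp head it has a flat bright steel plate 92 x 96 mm, 8 mm thick, with a thin brass strip across it.

How it is judged:
By the outcome, as a careful person would: the job done as asked, in the order asked, and still so for the second after the job is handed in, with the robot touching nothing.
It also fails if it takes over 29 s, if anything falls off the work surface, if the arm or the gripper's body presses on something with over 40 N, if the wrist force passes 120 N, or if a joint passes its speed limit or range.

## Working session

There is one attempt and no reset: what is moved stays moved. The work goes in short steps, Python scripts to look and compute and a tool call to move; the robot and the scene stay as the last step left them, time stands still between calls to the robot, and variables do not carry over. Pictures are saved under pics/ and viewed, and the job is handed in when it is done.

Besides the shell and the picture viewer there is one more tool, called after "Call:" by a JSON object that holds its "method" and its "body", one argument or row to a line. send_rows: Moves the arm, as the interface text tells. Its arguments: {"type":"object","properties":{"moves":{"type":"array","items":{"type":"number"}},"grip_force":{"type":"number"}},"required":["moves"]}

```bash
mkdir -p pics; python3 - <<'E'
from rig import bot,camera,get_calibration
import cv2
for n in("scene","top","wrist"):
    c=get_calibration(n);print(n,c["K"],c["k1"],c["cam_to_world"])
    cv2.imwrite(f"pics/{n}0.png",cv2.cvtColor(camera(n),cv2.COLOR_RGB2BGR))
print(bot.observe())
E
```

```text
scene [[420.09146476   0.         273.32402196]
 [  0.         420.09146476 214.36938261]
 [  0.           0.           1.        ]] -0.08129841624568102 [[-2.85084236e-02 -5.69951551e-01  8.21183597e-01  1.08444289e+03]
 [ 9.99380669e-01 -3.32053927e-02  1.16481898e-02 -1.30515098e+00]
 [ 2.06288199e-02  8.21007084e-01  5.70545195e-01  4.97270501e+02]
 [ 0.00000000e+00  0.00000000e+00  0.00000000e+00  1.00000000e+00]]
top [[413.72004721   0.         278.86124428]
 [  0.         413.72004721 200.37685305]
 [  0.           0.           1.        ]] -0.11760779165271616 [[ 4.71040808e-03  9.99676527e-01 -2.49930614e-02  4.88692017e+02]
 [-9.99984630e-01  4.63583018e-03 -3.04104703e-03 -4.71394877e+00]
 [-2.92419974e-03  2.50070019e-02  9.99682999e-01  8.03087412e+02]
 [ 0.00000000e+00  0.00000000e+00  0.00000000e+00  1.00000000e+00]]
wrist [[346.56271233   0.         276.29815006]
 [  0.         346.56271233 204.38852403]
 [  0.           0.           1.        ]] -0.04721746088888526 [[ 2.80745656e-01 -9.16002113e-01 -2.86569374e-01  9.58625918e+01]
 [ 9.59781615e-01  2.67609056e-01  
[... 154 characters left out ...]
000000e+00]]
{'time_s': 0.15, 'joint_positions': array([ 1.28600790e+00,  3.14061348e-01, -4.78385450e-02,  1.21020522e+00,
       -2.40527400e-05,  1.57082664e+00]), 'qd': array([-0.00057975, -0.00188679,  0.00271479, -0.00098005,  0.00031856,
        0.00170746]), 'tau': array([ 9.72088710e-04, -5.40046084e+01,  3.40059292e+01,  1.32866707e-02,
        7.61869160e-05,  9.76730888e-06]), 'tool_pos': array([168.45631096, 575.40694917, 230.63872795]), 'orientation': array([ 1.41928466e-01,  9.89876701e-01, -6.49479951e-04, -8.09530104e-05]), 'force': array([-0.28379342, -0.31688472,  0.26005958]), 'wrist_torque': array([ 0.02148884, -0.03747196, -0.04422645]), 'grip_width': 85.54642163162379}
```

View pics/top0.png

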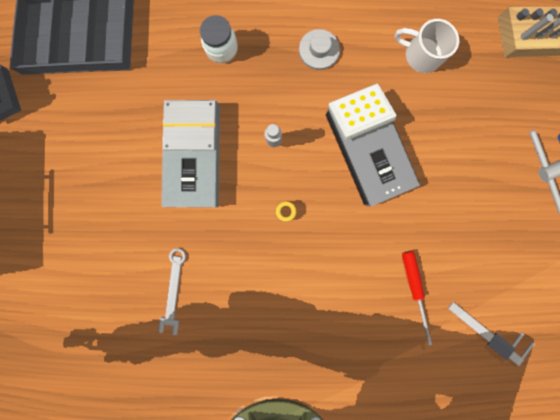

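View pics/scene0.png

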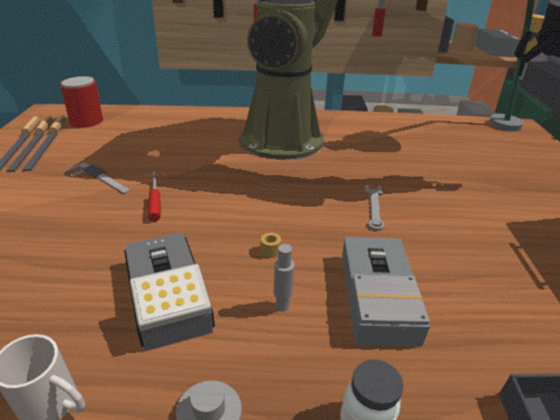

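View pics/wrist0.png

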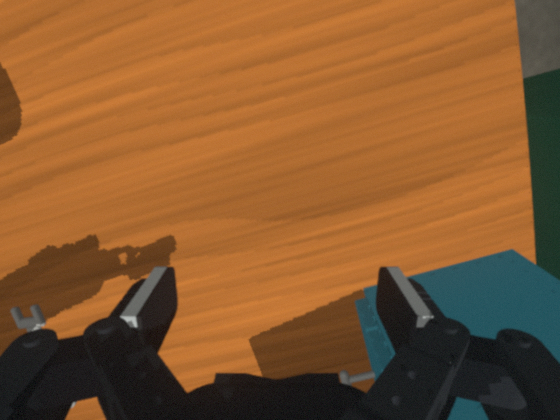

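The top view shows the lamp with its LED head at upper right, ridge near (383,167). The demagnetiser is on the left, ridge near (188,177). I'll zoom in on the lamp.

```bash
python3 - <<'E'
import cv2
a=cv2.imread("pics/top0.png")[75:215,315:435]
b=cv2.resize(a,None,fx=5,fy=5,interpolation=cv2.INTER_CUBIC)[:, :]
cv2.imwrite("pics/z.png",cv2.resize(a,None,fx=4.2,fy=4.2,interpolation=cv2.INTER_CUBIC))
cv2.imwrite("pics/z2.png",cv2.resize(cv2.imread("pics/top0.png")[140:190,360:410],None,fx=12,fy=12,interpolation=cv2.INTER_CUBIC))
E
```

```text
(no output)
```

View pics/z.png

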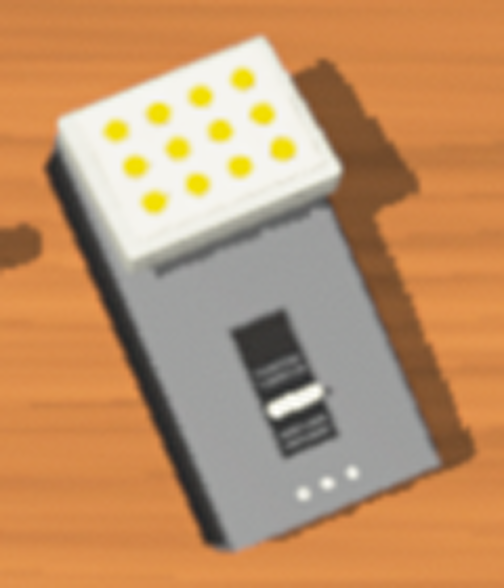

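View pics/z2.png

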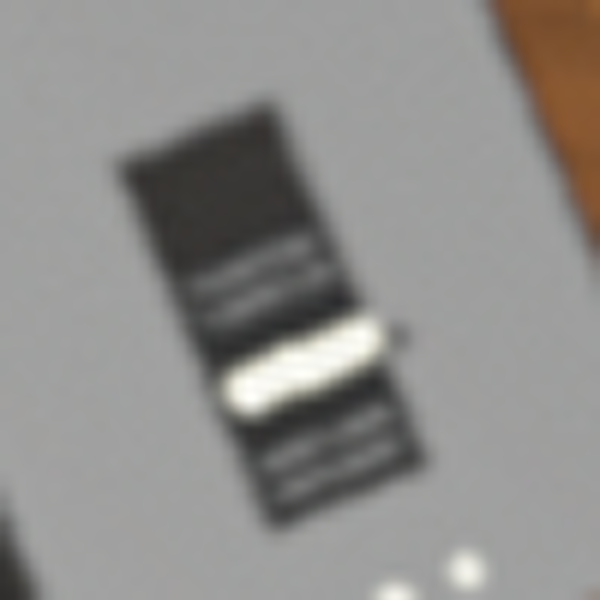

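Zoom: ridge centre is at about (384.9,170.0), and the slot corners are clear. The ridge is off, at the end away from the head.

```bash
cat > h.py <<'E'
import numpy as np,cv2
from rig import bot,camera,get_calibration
def px2w(cal,uv,z):
    K=np.array(cal["K"]);T=np.array(cal["cam_to_world"])
    p=cv2.undistortPoints(np.array([[uv]],float),K,np.array([cal["k1"],0,0,0.]),None,None,None)[0,0] if 0 else cv2.undistortPoints(np.array([[uv]],float),K,np.array([cal["k1"],0,0,0.]))[0,0]
    d=T[:3,:3]@np.array([p[0],-p[1],-1]);o=T[:3,3]
    return o+d*(z-o[2])/d[2]
def w2px(cal,P):
    T=np.array(cal["cam_to_world"]);c=T[:3,:3].T@(np.array(P)-T[:3,3]);s=np.array([c[0]/-c[2],-c[1]/-c[2]])
    s=s*(1+cal["k1"]*(s@s));K=np.array(cal["K"]);return K[:2,:2]@s+K[:2,2]
E
python3 - <<'E'
from h import *
c=get_calibration("top")
f=lambda x,y:(360+x/12-.46,140+y/12-.46)
r=px2w(c,f(304,366),53);print("ridge",r)
e=[px2w(c,f(*p),53) for p in((232,395),(378,335))];print(np.linalg.norm(e[0]-e[1]))
q=[px2w(c,f(*p),45) for p in((120,160),(275,100),(425,465),(275,530))]
print(q)
print([np.linalg.norm(q[i]-q[(i+1)%4]) for i in range(4)])
g=lambda x,y:(315+x/4.2-.4,75+y/4.2-.4)
b=px2w(c,g(225,550),45),px2w(c,g(440,462),45);print(b,np.linalg.norm(b[0]-b[1]))
d=(q[0]+q[1]-q[2]-q[3])/2;print("axis deg",np.degrees(np.arctan2(d[1],d[0])))
s=b[1]-b[0];print("from back edge",np.degrees(np.arctan2(s[0],-s[1])))
u=d/np.linalg.norm(d);print("slot mid",sum(q)/4,(r-sum(q)/4)@u,(r-(b[0]+b[1])/2)@u)
o=bot.observe()
from scipy.spatial.transform import Rotation as R
print(R.from_quat(o["orientation"]).as_matrix().round(3))
sc=get_calibration("scene");print(w2px(sc,r))
E
python3 -c "
import cv2
cv2.imwrite('pics/z3.png',cv2.resize(cv2.imread('pics/scene0.png')[225:295,120:220],None,fx=7,fy=7,interpolation=cv2.INTER_CUBIC))"
```

```text
ridge [ 563.91337243 -196.29364522   53.        ]
24.549165077200016
[array([ 596.35966466, -169.80261574,   45.        ]), array([ 605.95956643, -194.1172954 ,   45.        ]), array([ 549.55982578, -217.22561592,   45.        ]), array([ 539.34257837, -193.66984337,   45.        ])]
[np.float64(26.141188975866587), np.float64(60.95018639525449), np.float64(25.676186729632676), np.float64(61.81094306778423)]
(array([ 498.87425131, -166.9118953 ,   45.        ]), array([ 538.19662162, -263.47946594,   45.        ])) 104.26669892210414
axis deg 22.49860300880274
from back edge 22.15618144293964
slot mid [ 572.80540881 -193.70384261   45.        ] -9.20626959669926 49.15723965039317
[[-0.96   0.281 -0.   ]
 [ 0.281  0.96  -0.001]
 [-0.    -0.001 -1.   ]]
[157.79330934 251.98417066]
```

View pics/z3.png

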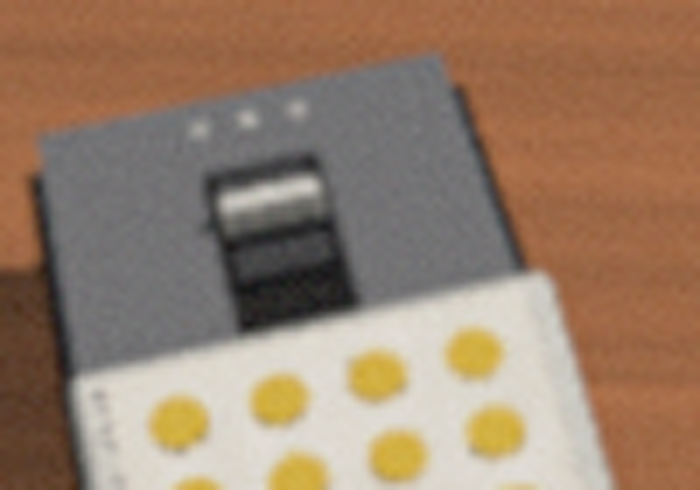

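The measured slot (61 x 26 mm), ridge width (24.5), ridge to back edge (49 vs 51 mm) and scene-view reprojection all agree with the given sizes. The axis is at 22.5°. I'll shut the gripper and traverse high.

Call:
{"method": "send_rows", "body": {
  "moves": [-33,-37,0,-2,0,-66,-74,0,-5,0,-99,-111,0,-8,0,-132,-148,0,-10,0,-165,-185,0,-12,0,-198,-222,0,-14,0,-231,-259,0,-16,0,-264,-296,0,-18,0],
  "grip_force": 40
}}

```text
time_s: 0.95
tool_pos: [339.1, 215.7, 231.3]
orientation: [-0.016, 1.0, 0.0, 0.0]
force: [1.9, 0.8, 0.3]
grip_width: 0.2
```

```bash
cat > st.py <<'E'
from h import *
from scipy.spatial.transform import Rotation as R
import sys
o=bot.observe();M=R.from_quat(o["orientation"]).as_matrix();p=o["tool_pos"]
r=np.array([563.9,-196.3,53]);a=np.radians(22.5);u=np.array([np.cos(a),np.sin(a),0]);v=np.array([-u[1],u[0],0])
t=r-float(sys.argv[1])*u;t[2]=float(sys.argv[2])
print(o["time_s"],p.round(1),o["force"].round(1),o["grip_width"],o["joint_positions"].round(2))
print("along,lat from ridge",((p-r)@u).round(2),((p-r)@v).round(2))
print("tool delta",(M.T@(t-p)).round(1),"spin",-((22.5-np.degrees(np.arctan2(-M[1,0],-M[0,0])))).round(2))
E
python3 st.py 26 231.3
```

```text
0.95 [339.1 215.7 231.3] [1.9 0.8 0.3] 0.2016673890443084 [ 0.57 -0.06 -0.48  1.15 -0.    0.54]
along,lat from ridge -50.05 466.69
tool delta [-1.875e+02 -4.281e+02  1.000e-01] spin -20.7
```

Call:
{"method": "send_rows", "body": {
  "moves": [-19,-43,0,-3,0,-38,-86,0,-6,0,-57,-130,0,-9,0,-76,-173,0,-12,0,-95,-216,0,-15,0,-113,-260,0,-17,0,-132,-303,0,-19,0,-151,-346,0,-20.6,0]
}}

```text
time_s: 1.75
tool_pos: [500.2, -125.9, 231.2]
orientation: [-0.194, 0.981, 0.0, 0.0]
force: [0.3, 1.7, 0.7]
grip_width: 0.1
```

```bash
python3 st.py 26 130
```

```text
1.75 [ 500.2 -125.9  231.2] [0.3 1.7 0.7] 0.1328101502973052 [-0.25  0.16 -0.25  1.17  0.   -0.64]
along,lat from ridge -31.9 89.42
tool delta [ -6.2 -89.4 101.2] spin -0.18
```

Call:
{"method": "send_rows", "body": {
  "moves": [-3,-40,0,0,0,-6,-75,20,0,0,-6,-88,50,0,0,-6,-88,75,0,0,-6,-88,101,0,0,-6,-88,101,0,0,-6,-88,101,0,0,-6,-88,101,0,0]
}}

```text
time_s: 2.55
tool_pos: [539.8, -203.2, 131.9]
orientation: [-0.193, 0.981, -0.001, 0.001]
force: [-0.5, 0.2, 0.2]
grip_width: -0.1
```

```bash
python3 st.py 26 48.5; python3 - <<'E'
from h import *
c=get_calibration("wrist");print(w2px(c,[563.9,-196.3,53]))
w=camera("wrist");s=camera("scene")
cv2.imwrite("pics/w1.png",w[:,:,::-1]);cv2.imwrite("pics/s1.png",s[:,:,::-1])
E
```

```text
2.55 [ 539.8 -203.2  131.9] [-0.5  0.2  0.2] -0.07143249455083317 [-0.36  0.33 -0.26  0.98 -0.   -0.75]
along,lat from ridge -24.96 2.85
tool delta [ 1.2 -2.7 83.4] spin -0.2
[271.4371408  246.18695262]
```

View pics/w1.png

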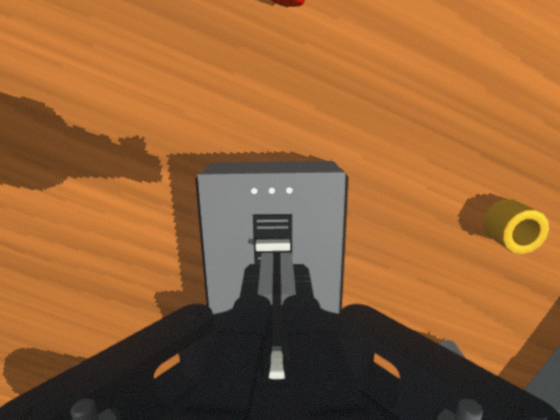

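View pics/s1.png

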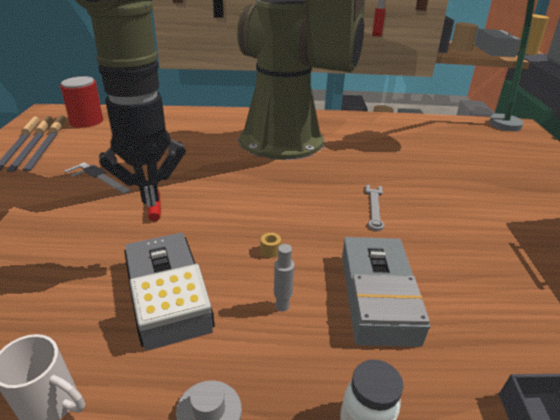

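Wrist view: ridge at (273,246), predicted (271,246), so they agree to about 1 mm. The fingers are behind the ridge. Next I centre and descend.

Call:
{"method": "send_rows", "body": {
  "moves": [1,-2.5,20,0,0,0,-2.5,40,0,0,0,-2.5,55,0,0,0,-2.5,65,0,0,0,-2.5,72,0,0,0,-2.5,77,0,0,0,-2.5,77,0,0,0,-2.5,77,0,0]
}}

```text
time_s: 3.45
tool_pos: [540.1, -205.5, 53.8]
orientation: [-0.193, 0.981, -0.0, 0.0]
force: [-0.3, 0.5, 0.8]
grip_width: -0.1
```

```bash
python3 st.py 26 49; python3 - <<'E'
from h import *
s=camera("scene")
cv2.imwrite("pics/s2.png",cv2.resize(s[170:300,90:250,::-1],None,fx=4.5,fy=4.5,interpolation=cv2.INTER_CUBIC))
E
```

```text
3.45 [ 540.1 -205.5   53.8] [-0.3  0.5  0.8] -0.11912135196549233 [-0.36  0.4  -0.35  0.82 -0.   -0.75]
along,lat from ridge -25.46 0.64
tool delta [ 0.5 -0.6  4.8] spin -0.22
```

View pics/s2.png

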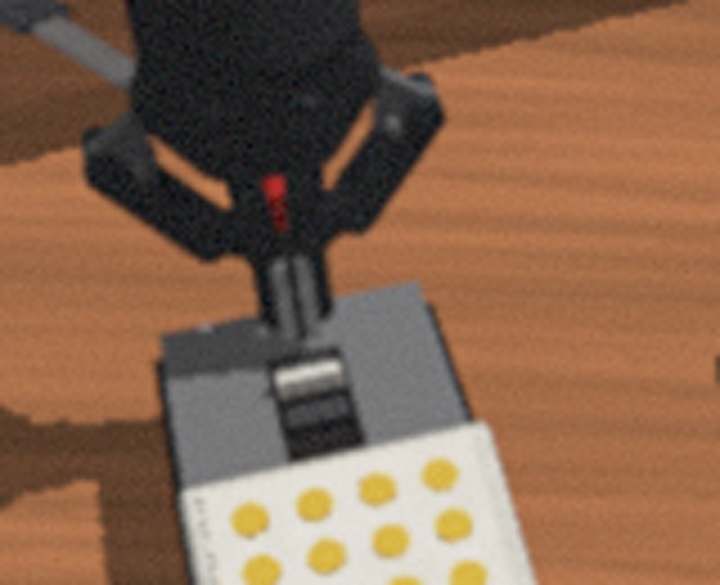

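The closed fingers hang just behind the ridge, on its centre line. I'll lower 5 mm, then push slowly along tool -x.

Call:
{"method": "send_rows", "body": {
  "moves": [0,-0.5,2,0,0,0,-0.5,4,0,0,0,-0.5,5,0,0,0,-0.5,5,0,0,-3,-0.5,5,0,0,-6,-0.5,5,0,0,-8,-0.5,5,0,0,-8,-0.5,5,0,0]
}}

```text
time_s: 4.3
tool_pos: [547.8, -202.6, 48.4]
orientation: [-0.193, 0.981, -0.0, 0.0]
force: [1.0, 0.2, -0.1]
grip_width: 0.3
```

```bash
python3 st.py 14 49
```

```text
4.3 [ 547.8 -202.6   48.4] [ 1.   0.2 -0.1] 0.2620516342657018 [-0.35  0.42 -0.34  0.81  0.   -0.74]
along,lat from ridge -17.27 0.31
tool delta [-3.3 -0.3 -0.6] spin -0.2
```

Call:
{"method": "send_rows", "body": {
  "moves": [-2,0,0,0,0,-4,0,0,0,0,-6,0,0,0,0,-8,0,0,0,0,-10,0,0,0,0,-12,0,0,0,0,-14,0,0,0,0,-16,0,0,0,0]
}}

```text
time_s: 5.1
tool_pos: [563.0, -196.5, 48.5]
orientation: [-0.193, 0.981, -0.0, 0.001]
force: [-0.7, -0.2, 0.6]
grip_width: -0.5
```

```bash
python3 st.py -4 49; python3 - <<'E'
from h import *
s=camera("scene")
cv2.imwrite("pics/s3.png",cv2.resize(s[170:300,90:250,::-1],None,fx=4.5,fy=4.5,interpolation=cv2.INTER_CUBIC))
E
```

```text
5.1 [ 563.  -196.5   48.5] [-0.7 -0.2  0.6] -0.49535603632327735 [-0.34  0.44 -0.31  0.82  0.   -0.73]
along,lat from ridge -0.88 0.14
tool delta [-4.9 -0.1 -0.5] spin -0.2
```

View pics/s3.png

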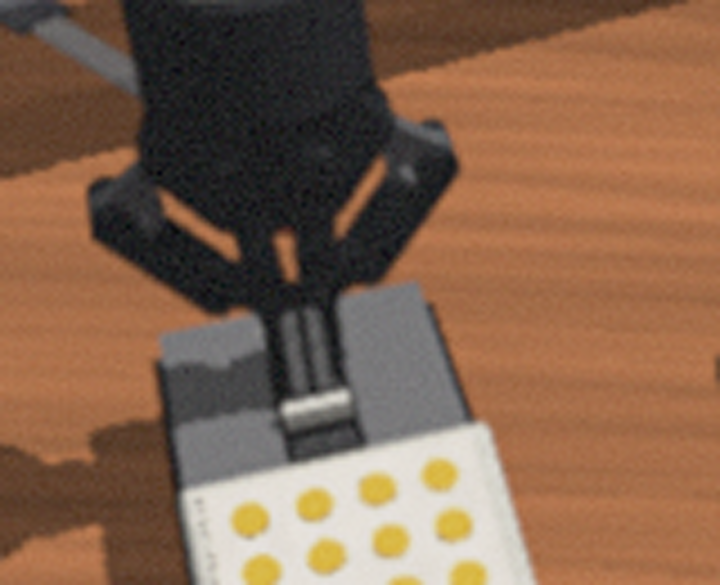

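The ridge has moved towards the head and the force is near 0, so the detent has snapped. I'll press gently on to confirm the end stop.

Call:
{"method": "send_rows", "body": {
  "moves": [-1,0,0,0,0,-2,0,0,0,0,-3,0,0,0,0,-4,0,0,0,0,-4.5,0,0,0,0,-5,0,0,0,0,-5,0,0,0,0,-5,0,0,0,0]
}}

```text
time_s: 5.95
tool_pos: [566.7, -194.8, 48.3]
orientation: [-0.193, 0.981, -0.0, 0.0]
force: [-0.2, -0.4, 0.6]
grip_width: 0.1
```

```bash
python3 st.py -4 49
```

```text
5.95 [ 566.7 -194.8   48.3] [-0.2 -0.4  0.6] 0.06886115032231753 [-0.33  0.44 -0.3   0.83 -0.   -0.72]
along,lat from ridge 3.21 0.29
tool delta [-0.8 -0.3 -0.7] spin -0.22
```

Call:
{"method": "send_rows", "body": {
  "moves": [-0.4,0,0,0,0,-0.8,0,0,0,0,-1.2,0,0,0,0,-1.6,0,0,0,0,-2,0,0,0,0,-2,0,0,0,0,-2,0,0,0,0,-2,0,0,0,0]
}}

```text
time_s: 6.75
tool_pos: [567.1, -194.6, 48.2]
orientation: [-0.193, 0.981, -0.0, -0.001]
force: [-6.2, -2.8, 3.4]
grip_width: 0.1
```

```bash
python3 st.py -4 49
```

```text
6.75 [ 567.1 -194.6   48.2] [-6.2 -2.8  3.4] 0.10562547017646287 [-0.33  0.45 -0.3   0.83 -0.   -0.72]
along,lat from ridge 3.63 0.36
tool delta [-0.4 -0.4 -0.8] spin -0.25
```

The tool stalls at +3.6 mm (stop predicted at about +4) with 7 N against it, which is the hard stop. I'll back off and lift.

Call:
{"method": "send_rows", "body": {
  "moves": [3,0,0,0,0,8,0,0,0,0,12,0,0,0,0,15,0,-5,0,0,18,0,-30,0,0,20,0,-70,0,0,40,0,-110,0,0,80,0,-140,0,0]
}}

```text
time_s: 7.55
tool_pos: [496.6, -224.5, 191.2]
orientation: [-0.194, 0.981, -0.001, 0.002]
force: [0.3, -1.7, 0.2]
grip_width: 0.0
```

Call:
{"method": "send_rows", "body": {
  "moves": [0,40,0,0,0,0,80,0,0,0,0,110,0,0,0,0,130,0,0,0,0,130,0,0,0,0,130,0,0,0,0,130,0,0,0,0,130,0,0,0]
}}

```text
time_s: 8.35
tool_pos: [445.8, -104.8, 188.3]
orientation: [-0.193, 0.981, -0.0, 0.0]
force: [0.6, -1.5, -0.3]
grip_width: 0.1
```

```bash
python3 st.py -4 49; python3 - <<'E'
from h import *
s=camera("scene");t=camera("top")
cv2.imwrite("pics/s4.png",s[:,:,::-1])
cv2.imwrite("pics/t4.png",cv2.resize(t[140:190,360:410,::-1],None,fx=12,fy=12,interpolation=cv2.INTER_CUBIC))
cv2.imwrite("pics/t5.png",t[:,:,::-1])
E
```

```text
8.35 [ 445.8 -104.8  188.3] [ 0.6 -1.5 -0.3] 0.057923790857292046 [-0.23  0.07 -0.45  1.05 -0.   -0.62]
along,lat from ridge -74.14 129.71
tool delta [ -78.7 -129.3  139.4] spin -0.28
```

View pics/t4.png

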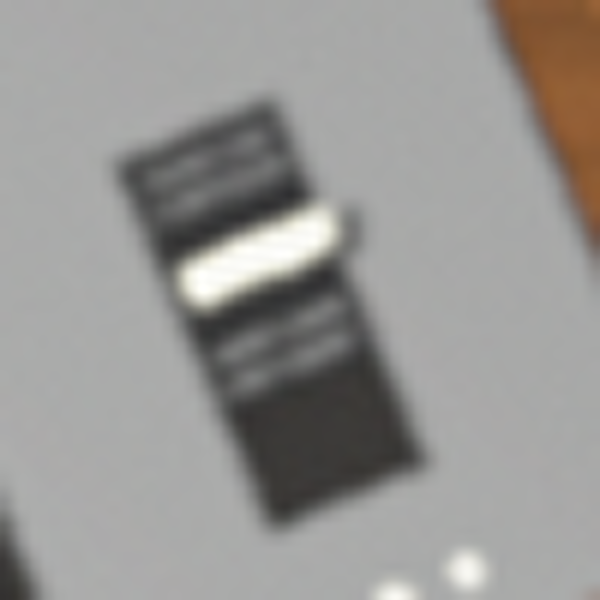

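View pics/t5.png

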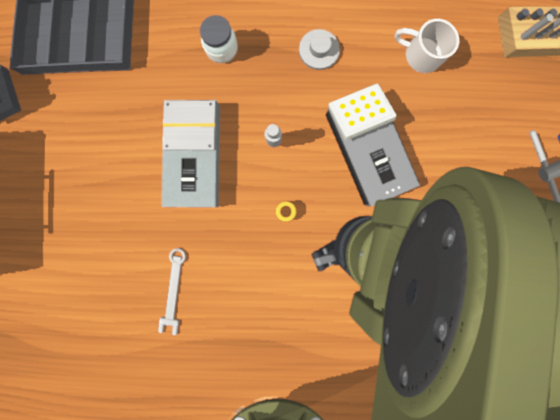

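View pics/s4.png

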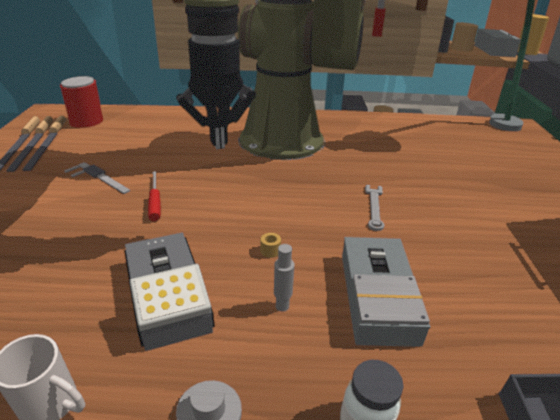

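The zoomed ridge centre moved from (304,366) to (260,256). That is 9.9 px or about 18 mm, and the black plate now touches the head end of the slot. The demagnetiser ridge is unchanged and the arm is clear.

```bash
python3 -c "
from rig import bot
print(bot.sign_off())"
```

```text
the job is handed in; nothing more can be done
None
```

The work lamp is switched on and the job is handed in. With the closed fingers behind the ridge, I pushed the lamp's switch over its detent and gently on until it met the hard stop at about 7 N. I then backed off, lifted and moved the arm well clear.

- **Lamp switch:** in the top camera the ridge has moved about 18 mm towards the head, which is full travel. The switch plate sits at the head end of its slot.
- **Demagnetiser:** its switch looks unchanged, still off.
- **Clearance and time:** the arm touches nothing, and the clock read about 8.5 s of the 29 s allowed.
- **Checks:** none failed. My measured position for the ridge agreed with the wrist camera to about 1 mm.

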